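Shut down the lab extruder: transformer to zero, guard back over the barrel

ROBOT

A 7-joint arm with a two-finger parallel gripper is mounted at the origin on the work surface. World frame = base frame: x ahead of the robot, y to its left, z up, the work surface at z = 0. Lengths are in m, angles in rad, forces in N, time in s.
With the tool pointing down it reaches from about 0.35 to 0.9 m from the base axis. Payload 8.1 kg.
Tool frame: the origin (TCP) lies on the centre line of the jaws, within the pads' length; the fingertips stand robot.nose_length ahead of it and the grasp point (between the pads) lies 3 mm ahead of it (robot.nose_length is the distance from the TCP to the fingertips, in m); x points along the fingers, y is the direction in which the jaws open and shut, and the axes are right-handed (so a half turn about x gives the same grasp; the last joint's range is limited). The gripper opens to 92 mm and grips with 3 to 60 N. Pads are 19 mm wide; open, the fingers measure 130 mm over their backs; the gripper's body (75 mm by 190 mm) begins 47 mm behind the grasp point.
Start: joints at [-1.294, 0.434, 0.025, 1.573, -0.012, 1.134, -0.075], TCP at [0.232, 0.58, 0.249] pointing down, gripper open.
Joint ranges: [-2.62, 2.62], [-0.44, 2.09], [-1.27, 1.32], [0.08, 2.57], [-1.32, 4.46], [0.12, 2], [-2.74, 2.74]. Speed limits (rad/s): [2.22, 2.22, 3.01, 3.01, 3.14, 3.14, 3.14].

INTERFACE

Orientations are given as a unit quaternion [x, y, z, w].
In Python, from workcell import sensors, viewer, job, robot gives the robot as it stands.
- The arm moves only by the tool move_arm, never from a script. Its argument "targets" is a list of rows, each a list of 7 numbers: the shift along the tool's x, y, z in m, then the turn, a rotation vector about the tool's x, y, z in rad, then the closure, from -1 (fully open) to 1 (shut), so that 0 is half open. A call has exactly 5 rows; each row is the pose to reach, as a shift and turn from the pose commanded when the call began, along the tool's axes at that moment; what a row does not reach only later rows make up. A row lasts 1/10 s, in which the tool goes at most 50 mm and 8.59 degrees, less where a joint would pass 70% of its speed; a pose out of reach is approached as far as the arm can. A call with a gripper value outside its range is refused whole. The fingers move at their own pace and stop on an object; the grip force is fixed at half the most. Time passes only in rows, so rows that repeat a pose let the fingers close, or fill a call up. It gives the time, the measured TCP pose, the force and the opening at its end, in the units of the state.
- sensors.get_state(): the state, without advancing time (a new reading comes with each control period).
- viewer.read_camera(name): name is "scene" or "top"; returns the picture (420x560x3 uint8, red, green, blue); there is no depth.
- viewer.get_calibration(name): a dict with "K" (3x3 intrinsics, pixels), "origin" and "rotation" of the camera in the world. Camera axes: x right, y down, z forward; pixel columns grow to the right and rows downward; lengths in m; the calibration is good to about 2 mm. A picture is of the moment at which its call begins. get_calibration takes no time and is no camera call.
- job.sign_off(): hands the job in, once; it reports no verdict.
The state is a dict: "t": time; "joints": joint angles; "joint_vel": joint speeds; "tau": joint torques, N m; "tcp_pos": TCP position; "tcp_rot": TCP orientation; "force": force on the tool from outside, world axes, zero at the start; "moment": the same for the moment, N m; "finger_gap": opening from 0.0 (shut) to 1.0 (fully open).
Only numpy, scipy, OpenCV 4.12 (cv2) and the standard library are available. Lean on these libraries where they do the work, as an engineer would, in place of code of your own. Each camera call takes 0.05 s, during which the arm holds its last target. There are 200 camera calls.

TASK

The extrusion run is over. First turn the knob on the round bench transformer fully anticlockwise to its zero stop; then take the barrel guard by its handle and lower it gently over the bare barrel of the extruder, so that it sits level on the barrel between the two end flanges, and let go. Leave the jar, the mug and the screwdriver where they are.

Things in the scene. Friction and masses are not known exactly. Their poses are not given: they have to be found in the camera images.
- dial (a joint): Angle of the transformer's knob in rad: 0 = fully anticlockwise (seen from above), against the zero stop; it grows clockwise to 5.24 at the other stop. It starts 1.2 to 2.6 rad from zero, turns stiffly (about 0.12 N m) and stays where it is left.
- dial_grip (a point): Black pointer knob on top of the transformer; point on its upright axis, 162 mm above the bench, at grip height. A bar 64 mm long, 16 mm wide, 34 mm high on a round skirt 72 mm across; the bar's top is 12 mm above this point, the skirt's top 22 mm below it. x runs along the bar to its pointed, white-lined end, y across it, z up. Turns with the knob.
- variac: Bench variable transformer, fixed: grey upright drum, 130 mm across and high, on a 140 mm square foot; dial with black ticks on top, terminal box on the front (-x) to 107 mm from the axis. Origin on the axis at bench level, z up. At the zero stop the knob's white-lined end points at the long tick at front left, 150 degrees anticlockwise of x; full scale is 300 degrees clockwise of it.
- barrel_mid (a point): Middle of the extruder's bare barrel, on its axis, 140 mm above the bench; fixed. y runs along the barrel towards hopper and motor, z up. The barrel is 64 mm in diameter and bare for 95 mm either way, between round end flanges 100 mm in diameter. Feed block and hopper (96 mm square) stand 110 to 210 mm along +y, 342 mm high; the base under the barrel is 120 mm wide, 52 mm high.
- guard: Barrel guard, loose, 0.35 to 0.6 kg, on the bench: inverted U of sheet metal 160 mm long (its y), 86 mm wide (x), flared to 100 mm at the bottom; inside width 80 mm, roof 83 mm high. Origin: centre of its underside, z up. Two pads under the roof, 77 mm above the origin, rest on the barrel's top; the origin is then 45 mm below the barrel axis. Same either way round; off-centre it sits tilted.
- guard_handle (a point): Middle of the guard's handle, 121 mm above the guard's origin and straight over it: black bar 110 mm long along the guard's y, 14 mm wide, 16 mm high, on two feet 92 mm apart, with 30 mm of room under it. Same axes as the guard.
- jar: Closed jar 72 mm in diameter, 120 mm high, standing near the work. Origin at the centre of its underside. To be left alone.
- mug: Steel mug 80 mm in diameter, 90 mm high, with a handle. Origin at the centre of its underside. To be left alone.
- screwdriver: Screwdriver with an orange handle lying on the bench. Origin below its middle, x towards the tip. To be left alone.

How it is judged:
On the way, in this order (a step that is already met when the one before it is completed fails the run):
1. the knob is turned to its zero stop (value of joint dial below 0.05 rad), for 0.3 s.
2. the guard sits on the barrel between the flanges (x of guard in the frame of barrel_mid between -0.011 and 0.011 m and y of guard in the frame of barrel_mid between -0.017 and 0.017 m and z of guard in the frame of barrel_mid between -0.052 and -0.041 m and angle between the y axis of guard and the y axis of barrel_mid, either way round below 0.12 rad and angle between guard's own z axis and vertical below 0.16 rad), for 0.2 s.
At the end, for the whole second after the job is handed in: The knob is within 0.05 rad of its zero stop; the guard sits at rest on the barrel: within 11 mm of it sideways and 17 mm of mid-span lengthwise, its origin 41 to 52 mm below the barrel axis, in line with the barrel within 0.12 rad and level within 0.16 rad (all of step 2 and value of joint dial below 0.05 rad and linear speed of guard below 0.02 m/s and angular speed of guard below 0.15 rad/s); the robot touches nothing.
It fails at once if the jar is moved by more than 20 mm (distance of jar from where it was at the start of the episode above 0.02 m).
It fails at once if the mug is moved by more than 20 mm (distance of mug from where it was at the start of the episode above 0.02 m).
It fails at once if the screwdriver is moved by more than 20 mm (distance of screwdriver from where it was at the start of the episode above 0.02 m).
It fails at once if the guard is dropped or forced onto the extruder (over 40 N) (contact force between guard and extruder above 40 N).
It also fails if it takes over 64 s, if anything falls off the work surface, if the arm or the gripper's body presses on something with over 40 N, if the wrist force passes 120 N, or if a joint passes its speed limit or range.

## Working session

There is one attempt and no reset: what is moved stays moved. The work goes in short steps, Python scripts to look and compute and a tool call to move; the robot and the scene stay as the last step left them, time stands still between calls to the robot, and variables do not carry over. Pictures are saved under pics/ and viewed, about 8 in all and at most 12, crops included, and the job is handed in when it is done.

Besides the shell and the picture viewer there is one more tool, called after "Emit:" in YAML: its name, and indented under it one key for each argument. move_arm: Moves the arm, as the interface text tells. Its arguments: {"type":"object","properties":{"targets":{"type":"array"}},"required":["targets"]}

```bash
mkdir -p pics; ls; python3 - <<'E'
from workcell import sensors, viewer, robot
import cv2,numpy as np
np.set_printoptions(precision=4,suppress=True)
print(sensors.get_state(), robot.nose_length)
for n in ("scene","top"):
    im=viewer.read_camera(n); cv2.imwrite(f"pics/{n}0.png",im[:,:,::-1])
    c=viewer.get_calibration(n); print(n,c)
E
```

```text
pics
{'t': 0.0, 'joints': array([-1.2936,  0.4353,  0.025 ,  1.5741, -0.0116,  1.134 , -0.0751]), 'joint_vel': array([-0.0005,  0.0008, -0.0001, -0.0016, -0.0011, -0.0006, -0.0005]), 'tau': array([  0.    , -66.7847,   0.985 , -31.4462,  -0.0605,   0.0429,
         0.0002]), 'tcp_pos': array([0.2316, 0.58  , 0.2479]), 'tcp_rot': array([ 0.1329,  0.6944, -0.1341,  0.6943]), 'force': array([-0.0241, -0.6478,  0.3525]), 'moment': array([ 0.0488, -0.0137,  0.0178]), 'finger_gap': 1.0003492412938422} 0.022
scene {'K': array([[398.5842,   0.    , 277.5942],
       [  0.    , 398.5842, 213.5156],
       [  0.    ,   0.    ,   1.    ]]), 'origin': array([1.0263, 0.0448, 0.9399]), 'rotation': array([ 0.6541,  0.7089, -0.198 , -0.1746])}
top {'K': array([[546.7161,   0.    , 275.961 ],
       [  0.    , 546.7161, 210.084 ],
       [  0.    ,   0.    ,   1.    ]]), 'origin': array([0.2952, 0.0134, 1.8241]), 'rotation': array([-0.6965,  0.7138, -0.0521,  0.0519])}
```

View pics/scene0.png

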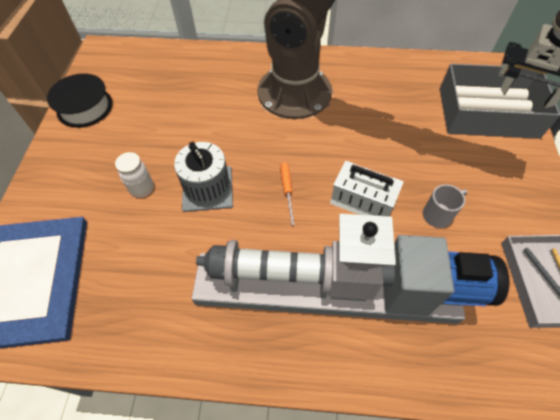

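View pics/top0.png

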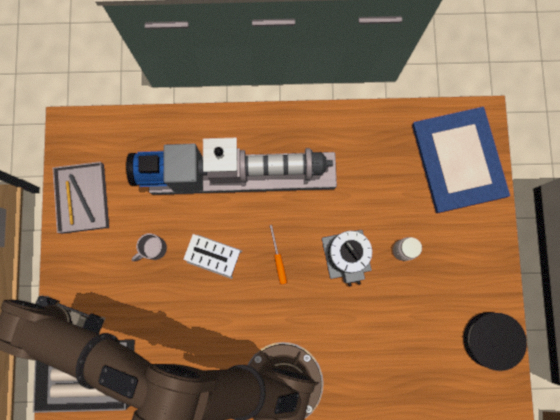

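The scene shows the transformer at top (350,250) with the knob bar on its white dial. The guard is at (212,256), the barrel at (240–305,165), the jar at (407,249), the mug at (150,247) and the screwdriver at (278,260). Next I measure them.

```bash
cat > h.py <<'E'
import numpy as np, cv2
from scipy.spatial.transform import Rotation as R
from workcell import sensors, viewer, robot, job
np.set_printoptions(precision=4,suppress=True)
def cal(n):
    c=viewer.get_calibration(n); return c["K"],c["origin"],R.from_quat(c["rotation"]).as_matrix()
def ray(n,px,z):
    K,o,M=cal(n); d=M@np.linalg.solve(K,[px[0],px[1],1.]); return o+d*(z-o[2])/d[2]
def proj(n,P):
    K,o,M=cal(n); q=(np.atleast_2d(P)-o)@M@K.T; return q[:,:2]/q[:,2:]
def dark(im,box,thr,amin=8):
    x0,y0,x1,y1=box; v=im[y0:y1,x0:x1].max(axis=2)
    n,l,s,c=cv2.connectedComponentsWithStats((v<thr).astype(np.uint8)); out=[]
    for i in range(1,n):
        if s[i,4]>=amin:
            pts=np.argwhere(l==i)[:,::-1].astype(np.float32)+[x0,y0]
            out.append((s[i,4],cv2.minAreaRect(pts.astype(np.float32)),pts.mean(0)))
    return sorted(out,key=lambda a:-a[0])
E
python3 - <<'E'
from h import *
T=cv2.imread("pics/top0.png"); S=cv2.imread("pics/scene0.png")
for nm,im,box,t in (("top knob",T,(336,236,366,268),70),("top guard",T,(186,236,240,276),70),("scene knob",S,(178,138,228,182),60),("scene guard",S,(335,160,405,215),60)):
    print(nm)
    for a in dark(im,box,t)[:4]: print(a[0],np.array(a[1][0]),a[1][1],a[1][2],a[2])
c=lambda im,b,k:cv2.resize(im[b[1]:b[3],b[0]:b[2]],None,fx=k,fy=k,interpolation=cv2.INTER_CUBIC)
row=lambda *a:np.hstack(a)
A=row(c(T,(320,225,380,295),5)[:300],c(T,(175,225,255,285),5)[:300])
B=c(T,(200,135,340,195),5)
B=B[:300,:700]
cv2.imwrite("pics/c1.png",np.vstack([A,B]))
A=row(c(S,(170,135,240,210),4),c(S,(325,155,410,230),4))
B=c(S,(190,230,345,300),4)
cv2.imwrite("pics/c2.png",np.vstack([A,B]))
E
```

```text
top knob
321 [351. 251.] (20.0, 20.0) 90.0 [351.3738 251.3053]
top guard
94 [210.3044 254.0624] (32.89312744140625, 2.9566855430603027) 19.17900848388672 [209.9574 253.9468]
scene knob
384 [197.0462 158.6692] (26.791501998901367, 22.20221710205078) 29.74488067626953 [197.9323 158.901 ]
43 [223.5 176. ] (10.0, 7.0) 90.0 [224.3953 177.7442]
scene guard
193 [370.5139 177.5789] (42.14221954345703, 10.988844871520996) 20.924501419067383 [371.1658 175.1347]
```

View pics/c1.png

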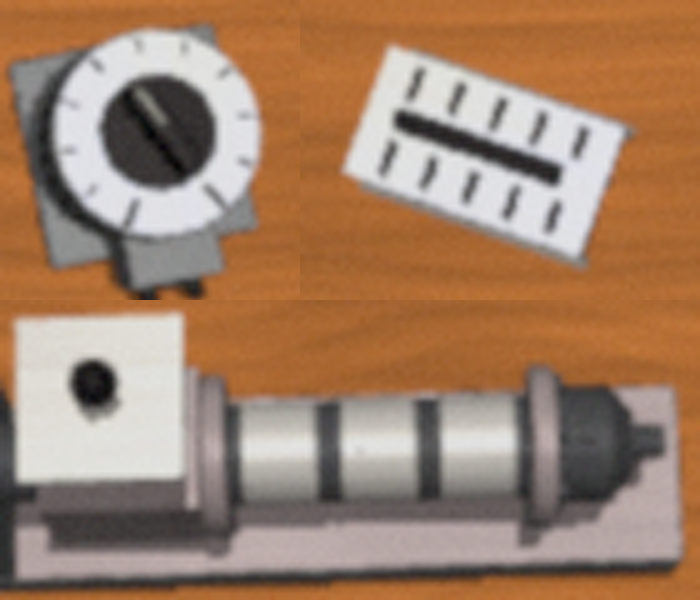

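View pics/c2.png

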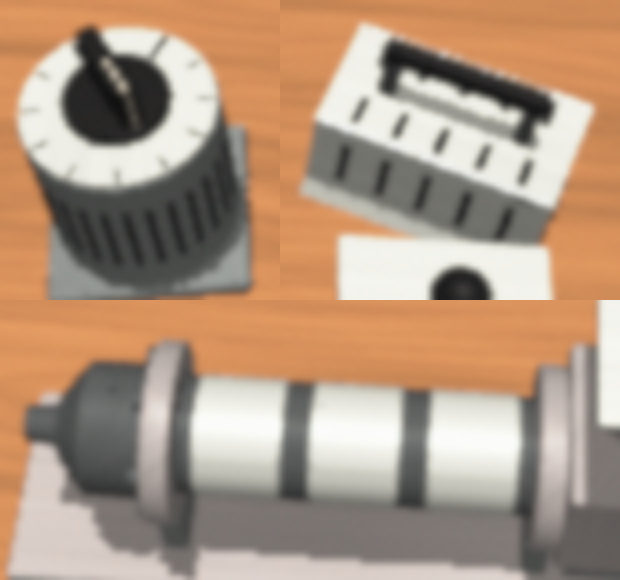

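```bash
python3 - <<'E'
from h import *
T=cv2.imread("pics/top0.png"); S=cv2.imread("pics/scene0.png")
def ell(im,box):
    x0,y0,x1,y1=box; h=cv2.cvtColor(im[y0:y1,x0:x1],cv2.COLOR_BGR2HSV)
    m=((h[...,2]>185)&(h[...,1]<45)).astype(np.uint8)
    c=max(cv2.findContours(m,0,1)[0],key=cv2.contourArea); e=cv2.fitEllipse(cv2.convexHull(c)); return np.array(e[0])+[x0,y0],e[1]
for n,im,b in (("top",T,(322,225,376,275)),("scene",S,(170,138,232,186))):
    c,ax=ell(im,b); print(n,"dial",c,ax,ray(n,c,.130))
print("handle",ray("top",(210.4,254.1),.127),ray("scene",(371.6,174.6),.123))
u=np.array([np.cos(np.radians(19.18)),np.sin(np.radians(19.18))])*15
d=ray("top",np.array([210.4,254.1])-u,.129)-ray("top",np.array([210.4,254.1])+u,.129); print("handle yaw of y-axis",np.degrees(np.arctan2(d[1],d[0])))
a,b=ray("top",(255.4,164.8),.14),ray("top",(295.2,163.4),.14); print("barrel top",a,b,(a+b)/2,np.degrees(np.arctan2(*(a-b)[[1,0]])))
a,b=ray("scene",(308.4,267.1),.14),ray("scene",(248.9,262.6),.14); print("barrel scene",a,b,(a+b)/2,np.degrees(np.arctan2(*(a-b)[[1,0]])))
q=lambda x,y,z:ray("top",((x+.5)/5+319.5,(y+.5)/5+224.5),z)
d=q(128,92,.174)-q(185,180,.174); print("bar yaw",np.degrees(np.arctan2(d[1],d[0])), q(156.5,136,.174))
c=ray("top",ell(T,(322,225,376,275))[0],.13)
for p in ((130,212),(215,195)):
    d=q(*p,.13)-c; print("tick",np.degrees(np.arctan2(d[1],d[0])))
s=sensors.get_state(); print("tool axes cols\n",R.from_quat(s["tcp_rot"]).as_matrix())
E
```

```text
top dial [351.1498 251.0453] (39.83477783203125, 40.8685188293457) [ 0.4124 -0.2198  0.13  ]
scene dial [198.9171 161.4605] (38.317806243896484, 49.80746841430664) [ 0.4103 -0.2187  0.13  ]
handle [0.4139 0.2165 0.127 ] [0.4137 0.2218 0.123 ]
handle yaw of y-axis 69.54300442564666
barrel top [0.6908 0.0712 0.14  ] [ 0.6922 -0.0544  0.14  ] [0.6915 0.0084 0.14  ] 90.64133459758455
barrel scene [0.6842 0.0737 0.14  ] [ 0.6838 -0.0557  0.14  ] [0.684 0.009 0.14 ] 89.83719688101613
bar yaw 30.715468030194256 [ 0.4071 -0.2129  0.174 ]
tick 158.39472720946173
tick -139.6760211614062
tool axes cols
 [[-0.0004  0.3708  0.9287]
 [-0.0013  0.9287 -0.3708]
 [-1.     -0.0014  0.0001]]
```

The top crop shows the white-lined end pointing up-left at about 31° world yaw and the zero tick at lower left at about 159°. That makes the turn about 129° anticlockwise. I'll move towards the knob now.

Emit:
move_arm:
  targets:
    - [-0.02, -0.676, 0.463, 2.2, 0, 0, -1]
    - [-0.02, -0.676, 0.463, 2.2, 0, 0, -1]
    - [-0.02, -0.676, 0.463, 2.2, 0, 0, -1]
    - [-0.02, -0.676, 0.463, 2.2, 0, 0, -1]
    - [-0.02, -0.676, 0.463, 2.2, 0, 0, -1]

```text
t: 0.6
tcp_pos: [0.2864, 0.3344, 0.2546]
tcp_rot: [0.38, 0.596, -0.381, 0.596]
force: [2.0, -0.5, 0.2]
finger_gap: 0.999
```

```bash
cat >> h.py <<'E'
def go(P,yaw,tilt=None):
    "tool-frame shift and turn to reach TCP P with tool down, tool y at azimuth yaw (deg); from measured pose"
    s=sensors.get_state(); M=R.from_quat(s["tcp_rot"]); y=np.radians(yaw)
    X=np.array([0,0,-1.]);Y=np.array([np.cos(y),np.sin(y),0]);G=R.from_matrix(np.c_[X,Y,np.cross(X,Y)])
    m=M.as_matrix(); print("t",s["t"],"pos",s["tcp_pos"],"yaw",np.degrees(np.arctan2(m[1,1],m[0,1])),"F",s["force"],"M",s["moment"],"gap",s["finger_gap"],"j",s["joints"])
    print("shift",M.inv().apply(np.array(P)-s["tcp_pos"]),"turn",(M.inv()*G).as_rotvec())
E
python3 - <<'E'
from h import *
go((.411,-.219,.26),-59.3)
E
```

```text
t 0.6 pos [0.2864 0.3344 0.2546] yaw 24.909476264792772 F [ 1.9551 -0.5088  0.2156] M [-0.064  -0.1277  0.0548] gap 0.9989573215393337 j [-1.1796  0.1207  0.2191  2.0019 -0.0309  1.0224 -0.5112]
shift [-0.0054 -0.1201  0.5544] turn [1.4697 0.0003 0.0003]
```

Emit:
move_arm:
  targets:
    - [-0.005, -0.12, 0.554, 1.47, 0, 0, -1]
    - [-0.005, -0.12, 0.554, 1.47, 0, 0, -1]
    - [-0.005, -0.12, 0.554, 1.47, 0, 0, -1]
    - [-0.005, -0.12, 0.554, 1.47, 0, 0, -1]
    - [-0.005, -0.12, 0.554, 1.47, 0, 0, -1]

```text
t: 1.1
tcp_pos: [0.3426, 0.091, 0.2571]
tcp_rot: [0.572, 0.416, -0.572, 0.415]
force: [0.3, 0.2, 0.3]
finger_gap: 1.005
```

```bash
python3 - <<'E'
from h import *
go((.411,-.219,.26),-59.3)
E
```

```text
t 1.1 pos [0.3426 0.091  0.2571] yaw -18.044668653749614 F [0.2959 0.1505 0.3477] M [-0.0576 -0.0358 -0.0355] gap 1.0049593087888526 j [-0.9085 -0.066   0.4818  2.1768  0.0351  1.0232 -0.7608]
shift [-0.0031  0.161   0.2736] turn [ 0.72   -0.0006  0.0003]
```

Emit:
move_arm:
  targets:
    - [-0.003, 0.161, 0.274, 0.72, 0, 0, -1]
    - [-0.003, 0.161, 0.274, 0.72, 0, 0, -1]
    - [-0.003, 0.161, 0.274, 0.72, 0, 0, -1]
    - [-0.003, 0.161, 0.274, 0.72, 0, 0, -1]
    - [-0.003, 0.161, 0.274, 0.72, 0, 0, -1]

```text
t: 1.6
tcp_pos: [0.3978, -0.1527, 0.2596]
tcp_rot: [0.682, 0.187, -0.681, 0.187]
force: [1.1, 1.1, -0.8]
finger_gap: 1.001
```

```bash
python3 - <<'E'
from h import *
go((.411,-.219,.26),-59.3)
E
```

```text
t 1.6 pos [ 0.3978 -0.1527  0.2596] yaw -59.2715541533816 F [ 1.1471  1.111  -0.7923] M [-0.0101  0.0254  0.0317] gap 1.0011441907725347 j [-0.544   0.0877  0.8713  2.0576 -0.0795  1.028  -0.668 ]
shift [-0.0004  0.0637  0.0225] turn [ 0.0005 -0.0013 -0.    ]
```

Emit:
move_arm:
  targets:
    - [0, 0.032, 0.011, 0, 0, 0, -1]
    - [0, 0.064, 0.0225, 0, 0, 0, -1]
    - [0.03, 0.064, 0.0225, 0, 0, 0, -1]
    - [0.05, 0.064, 0.0225, 0, 0, 0, -1]
    - [0.05, 0.064, 0.0225, 0, 0, 0, -1]

```text
t: 2.1
tcp_pos: [0.4099, -0.2167, 0.2072]
tcp_rot: [-0.68, -0.19, 0.683, -0.188]
force: [-0.2, -0.5, 0.5]
finger_gap: 0.999
```

```bash
python3 - <<'E'
from h import *
go((.411,-.219,.169),-59.3)
c=lambda im,b,k:cv2.resize(im[b[1]:b[3],b[0]:b[2]],None,fx=k,fy=k,interpolation=cv2.INTER_CUBIC)
S=viewer.read_camera("scene")[:,:,::-1]
cv2.imwrite("pics/s2.png",c(S,(130,90,270,220),4))
E
```

```text
t 2.1 pos [ 0.4099 -0.2167  0.2072] yaw -59.01702072793475 F [-0.167  -0.4841  0.5188] M [-0.0787  0.1854  0.0131] gap 0.9992481276583731 j [-0.3336  0.2774  0.8816  2.0515 -0.2642  0.9327 -0.3405]
shift [0.0382 0.0027 0.0001] turn [0.0049 0.0037 0.0032]
```

View pics/s2.png

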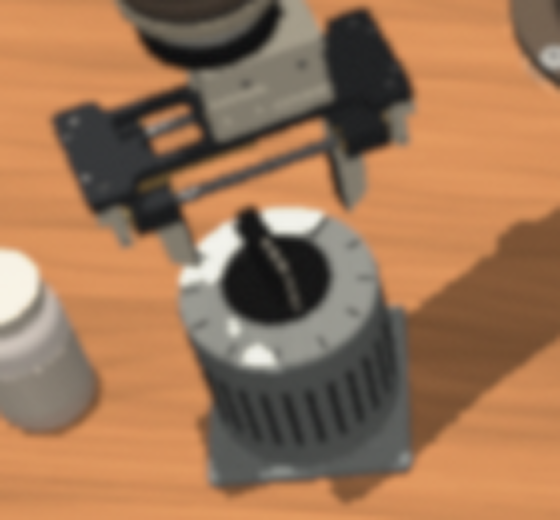

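The fingers straddle the bar (crop centre 270,250) and are aligned across it. I'll descend and close.

Emit:
move_arm:
  targets:
    - [0.02, 0.0025, 0, 0.005, 0.004, 0.003, -1]
    - [0.038, 0.0025, 0, 0.005, 0.004, 0.003, -1]
    - [0.038, 0.0025, 0, 0.005, 0.004, 0.003, -1]
    - [0.038, 0.0025, 0, 0.005, 0.004, 0.003, 0.3]
    - [0.038, 0.0025, 0, 0.005, 0.004, 0.003, 1]

```text
t: 2.65
tcp_pos: [0.4137, -0.2196, 0.1727]
tcp_rot: [0.684, 0.187, -0.68, 0.189]
force: [-0.0, 0.9, 0.7]
finger_gap: 0.877
```

Emit:
move_arm:
  targets:
    - [0, 0, 0, 0, 0, 0, 1]
    - [0, 0, 0, 0, 0, 0, 1]
    - [0, 0, 0, 0, 0, 0, 1]
    - [0, 0, 0, 0, 0, 0, 1]
    - [0, 0, 0, 0, 0, 0, 1]

```text
t: 3.15
tcp_pos: [0.4129, -0.2194, 0.1714]
tcp_rot: [0.683, 0.187, -0.68, 0.188]
force: [0.2, 0.0, 0.5]
finger_gap: 0.435
```

```bash
python3 - <<'E'
from h import *
go((.411,-.219,.169),-59.3)
E
```

```text
t 3.15 pos [ 0.4129 -0.2194  0.1714] yaw -59.25000160542663 F [0.1707 0.0133 0.4516] M [-0.056   0.1075 -0.0395] gap 0.43509693878522665 j [-0.2801  0.3363  0.8425  2.0927 -0.3386  0.8446 -0.2718]
shift [ 0.0024 -0.0013  0.0015] turn [ 0.0009 -0.0041 -0.003 ]
```

Emit:
move_arm:
  targets:
    - [0.002, 0, 0.001, 0, 0, 0, 1]
    - [0.002, 0, 0.001, 0, 0, 0, 1]
    - [0.002, 0, 0.001, 0, 0, 0, 1]
    - [0.002, 0, 0.001, 0, 0, 0, 1]
    - [0.002, 0, 0.001, 0, 0, 0, 1]

```text
t: 3.65
tcp_pos: [0.4121, -0.2202, 0.1693]
tcp_rot: [0.683, 0.187, -0.68, 0.188]
force: [1.2, -3.3, -5.7]
finger_gap: 0.179
```

```bash
python3 - <<'E'
from h import *
go((.411,-.219,.169),-59.3)
E
```

```text
t 3.65 pos [ 0.4121 -0.2202  0.1693] yaw -59.25547124344128 F [ 1.2408 -3.2722 -5.6669] M [-0.5725 -0.0879  0.1885] gap 0.17938628533536385 j [-0.276   0.339   0.8405  2.0961 -0.3417  0.8391 -0.2669]
shift [ 0.0003 -0.0016  0.0003] turn [ 0.0008 -0.0038 -0.0035]
```

The knob is gripped with a small side force. I'll start turning anticlockwise, which is negative about tool x.

Emit:
move_arm:
  targets:
    - [0, 0, 0, -0.1, 0, 0, 1]
    - [0, 0, 0, -0.2, 0, 0, 1]
    - [0, 0, 0, -0.3, 0, 0, 1]
    - [0, 0, 0, -0.4, 0, 0, 1]
    - [0, 0, 0, -0.5, 0, 0, 1]

```text
t: 4.15
tcp_pos: [0.4113, -0.2197, 0.1692]
tcp_rot: [0.615, 0.351, -0.612, 0.352]
force: [-3.1, -0.1, -0.4]
finger_gap: 0.174
```

```bash
python3 - <<'E'
from h import *
go((.411,-.219,.169),69.4)
E
```

```text
t 4.15 pos [ 0.4113 -0.2197  0.1692] yaw -30.410497016603912 F [-3.1068 -0.066  -0.3954] M [-0.0239  0.5992 -0.1722] gap 0.17422508306900364 j [-0.1782  0.3098  0.7022  2.0908 -0.2737  0.8268  0.1565]
shift [ 0.0002 -0.0007 -0.0004] turn [-1.742   0.0011 -0.0041]
```

Emit:
move_arm:
  targets:
    - [0, 0, 0, -0.12, 0, 0, 1]
    - [0, 0, 0, -0.24, 0, 0, 1]
    - [0, 0, 0, -0.36, 0, 0, 1]
    - [0, 0, 0, -0.48, 0, 0, 1]
    - [0, 0, 0, -0.6, 0, 0, 1]

```text
t: 4.65
tcp_pos: [0.4102, -0.2195, 0.1692]
tcp_rot: [0.483, 0.517, -0.482, 0.517]
force: [-7.1, 0.9, 3.9]
finger_gap: 0.171
```

Emit:
move_arm:
  targets:
    - [0, 0, 0, -0.12, 0, 0, 1]
    - [0, 0, 0, -0.24, 0, 0, 1]
    - [0, 0, 0, -0.36, 0, 0, 1]
    - [0, 0, 0, -0.48, 0, 0, 1]
    - [0, 0, 0, -0.6, 0, 0, 1]

```text
t: 5.15
tcp_pos: [0.4092, -0.2198, 0.1691]
tcp_rot: [0.309, 0.637, -0.308, 0.636]
force: [-10.4, -0.4, 9.3]
finger_gap: 0.166
```

```bash
python3 - <<'E'
from h import *
go((.411,-.219,.169),69.4)
E
```

```text
t 5.15 pos [ 0.4092 -0.2198  0.1691] yaw 38.33544093162653 F [-10.3753  -0.3612   9.3405] M [-0.0881  2.452  -0.1499] gap 0.16567548366252416 j [ 0.0445  0.2759  0.4124  2.0771 -0.1518  0.817   1.2164]
shift [0.0001 0.002  0.0005] turn [-0.5422 -0.0007 -0.001 ]
```

Emit:
move_arm:
  targets:
    - [0, 0.001, 0.001, -0.12, 0, 0, 1]
    - [0, 0.002, 0.001, -0.24, 0, 0, 1]
    - [0, 0.002, 0.001, -0.36, 0, 0, 1]
    - [0, 0.002, 0.001, -0.46, 0, 0, 1]
    - [0, 0.002, 0.001, -0.54, 0, 0, 1]

```text
t: 5.65
tcp_pos: [0.4087, -0.2206, 0.1691]
tcp_rot: [0.128, 0.697, -0.128, 0.694]
force: [-20.8, -3.9, 17.8]
finger_gap: 0.173
```

```bash
python3 - <<'E'
from h import *
go((.411,-.219,.169),69.4)
E
```

```text
t 5.65 pos [ 0.4087 -0.2206  0.1691] yaw 69.11189803608735 F [-20.8181  -3.9248  17.7903] M [-0.9154  4.5222 -0.1516] gap 0.17294336722802464 j [ 0.1382  0.272   0.296   2.0678 -0.1061  0.8197  1.703 ]
shift [0.0001 0.0023 0.0015] turn [-0.005  -0.0038  0.0007]
```

Emit:
move_arm:
  targets:
    - [0, -0.001, -0.003, 0, 0, 0, 1]
    - [0, -0.002, -0.004, -0.04, 0, 0, 1]
    - [0, -0.002, -0.004, -0.08, 0, 0, 1]
    - [0, -0.002, -0.004, -0.12, 0, 0, 1]
    - [0, -0.002, -0.004, -0.12, 0, 0, 1]

```text
t: 6.15
tcp_pos: [0.4079, -0.2205, 0.1691]
tcp_rot: [0.087, 0.701, -0.087, 0.702]
force: [-6.5, -3.2, 2.3]
finger_gap: 0.181
```

```bash
python3 - <<'E'
from h import *
go((.411,-.219,.169),69.4)
E
```

```text
t 6.15 pos [ 0.4079 -0.2205  0.1691] yaw 75.85168268986693 F [-6.4916 -3.2402  2.2564] M [-0.5134  1.3065 -0.8967] gap 0.18138408598635283 j [ 0.16    0.2669  0.2702  2.0722 -0.0985  0.8124  1.8127]
shift [0.0001 0.0022 0.0027] turn [ 0.1126  0.0019 -0.0008]
```

The moment rose to -0.9 N m and the gap widened, so the knob is at its stop. I'll release, rise and check.

Emit:
move_arm:
  targets:
    - [0, 0, 0, 0, 0, 0, 0.2]
    - [0, 0, 0, 0.08, 0, 0, -0.4]
    - [0, 0, 0, 0.08, 0, 0, -1]
    - [0, 0, 0, 0.08, 0, 0, -1]
    - [0, 0, 0, 0.08, 0, 0, -1]

```text
t: 6.65
tcp_pos: [0.41, -0.2197, 0.1694]
tcp_rot: [0.114, 0.696, -0.114, 0.7]
force: [0.2, -0.2, 1.5]
finger_gap: 0.569
```

Emit:
move_arm:
  targets:
    - [0, 0, 0, 0, 0, 0, -1]
    - [-0.03, 0, 0, 0, 0, 0, -1]
    - [-0.07, 0, 0, 0, 0, 0, -1]
    - [-0.1, 0, 0, 0, 0, 0, -1]
    - [-0.12, 0, 0, 0, 0, 0, -1]

```text
t: 7.15
tcp_pos: [0.4097, -0.2201, 0.2917]
tcp_rot: [0.114, 0.695, -0.114, 0.701]
force: [0.9, -1.1, 0.4]
finger_gap: 0.981
```

```bash
python3 - <<'E'
from h import *
go((.414,.219,.26),-20.5)
c=lambda im,b,k:cv2.resize(im[b[1]:b[3],b[0]:b[2]],None,fx=k,fy=k,interpolation=cv2.INTER_CUBIC)
S=viewer.read_camera("scene")[:,:,::-1]
cv2.imwrite("pics/s3.png",c(S,(150,100,250,210),5))
E
```

```text
t 7.15 pos [ 0.4097 -0.2201  0.2917] yaw 71.41913709971666 F [ 0.8623 -1.0561  0.414 ] M [-0.0249  0.0243 -0.0608] gap 0.9811184518608391 j [ 0.1083  0.1226  0.3062  1.9041 -0.0432  1.1135  1.6777]
shift [ 0.0312  0.4176 -0.1361] turn [ 1.6043  0.0049 -0.007 ]
```

View pics/s3.png

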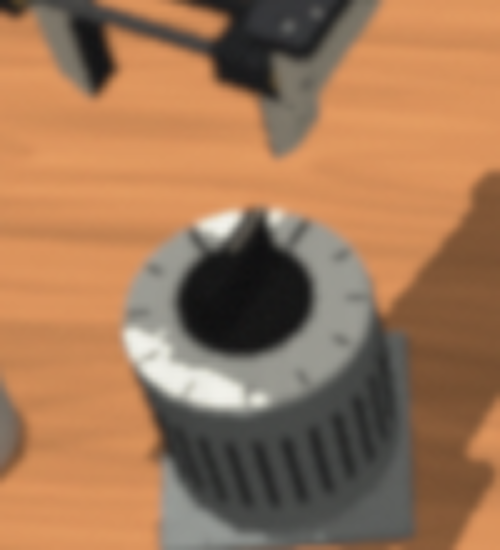

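The pointer's far end appears near crop (255,215) and the long tick near (297,235). I'll compare that with the position predicted for the stop.

```bash
python3 - <<'E'
from h import *
A=np.array([.4113,-.2193])
for yaw in (130,140,150,160,170):
    d=np.array([np.cos(np.radians(yaw)),np.sin(np.radians(yaw))])
    f=lambda r,z:((proj("scene",[*(A+d*r),z])[0]-[150,100]+.5)*5-.5).round(0)
    print(yaw,"end top",f(32,.174),"end skirt",f(32,.14),"other end top",f(-32,.174),"tick",f(57,.13))
E
```

```text
130 end top [ 5747. -2618.] end skirt [ 5732. -2605.] other end top [ 7080. -3311.] tick [ 5981. -2736.]
140 end top [ 4251. -2637.] end skirt [ 4243. -2626.] other end top [ 5016. -3187.] tick [ 4391. -2734.]
150 end top [ 3176. -2644.] end skirt [ 3171. -2635.] other end top [ 3651. -3112.] tick [ 3264. -2729.]
160 end top [ 2323. -2645.] end skirt [ 2320. -2637.] other end top [ 2624. -3062.] tick [ 2380. -2721.]
170 end top [ 1593. -2640.] end skirt [ 1591. -2632.] other end top [ 1775. -3028.] tick [ 1628. -2711.]
```

Emit:
move_arm:
  targets:
    - [0.02, 0.042, -0.014, 0.14, 0, 0, -1]
    - [0.02, 0.084, -0.028, 0.28, 0, 0, -1]
    - [0.02, 0.126, -0.042, 0.42, 0, 0, -1]
    - [0.02, 0.168, -0.056, 0.56, 0, 0, -1]
    - [0.02, 0.21, -0.07, 0.7, 0, 0, -1]

```text
t: 7.7
tcp_pos: [0.4104, -0.0206, 0.2692]
tcp_rot: [0.318, 0.63, -0.317, 0.633]
force: [1.0, -0.3, -0.2]
finger_gap: 1.004
```

```bash
python3 - <<'E'
from h import *
go((.414,.219,.26),-20.5)
c=lambda im,b,k:cv2.resize(im[b[1]:b[3],b[0]:b[2]],None,fx=k,fy=k,interpolation=cv2.INTER_CUBIC)
S=viewer.read_camera("scene")[:,:,::-1];T=viewer.read_camera("top")[:,:,::-1]
cv2.imwrite("pics/s4.png",np.hstack([c(S,(170,130,230,190),6),c(T,(320,220,380,280),6)]))
E
```

```text
t 7.7 pos [ 0.4104 -0.0206  0.2692] yaw 36.60288764258499 F [ 0.9929 -0.2714 -0.2211] M [-0.0504 -0.0115 -0.0412] gap 1.0041438532110174 j [-0.2177  0.0525  0.1447  2.0359 -0.0079  1.0486  0.5696]
shift [ 0.0092  0.1457 -0.1903] turn [ 0.9966  0.0011 -0.0053]
```

View pics/s4.png

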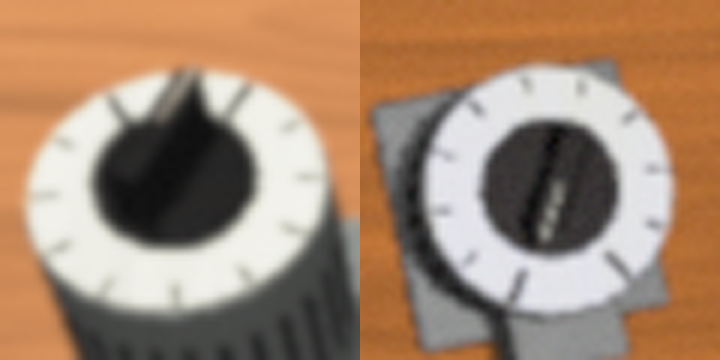

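In the top half the white line runs down-left to (545,240), on or slightly past the zero tick at (517,285), so the knob is at its stop. Next is the guard.

Emit:
move_arm:
  targets:
    - [0.009, 0.029, -0.038, 0.14, 0, 0, -1]
    - [0.009, 0.058, -0.076, 0.28, 0, 0, -1]
    - [0.009, 0.087, -0.114, 0.42, 0, 0, -1]
    - [0.009, 0.116, -0.152, 0.56, 0, 0, -1]
    - [0.009, 0.146, -0.19, 0.7, 0, 0, -1]

```text
t: 8.3
tcp_pos: [0.4137, 0.1859, 0.2602]
tcp_rot: [0.496, 0.503, -0.494, 0.506]
force: [0.9, -0.6, 0.1]
finger_gap: 1.003
```

Emit:
move_arm:
  targets:
    - [0.02, 0, 0, 0.14, 0, 0, -1]
    - [0.05, 0, 0, 0.297, 0, 0, -1]
    - [0.06, 0, 0, 0.297, 0, 0, -1]
    - [0.06, 0, 0, 0.297, 0, 0, -1]
    - [0.06, 0, 0, 0.297, 0, 0, -1]

```text
t: 8.8
tcp_pos: [0.4144, 0.1848, 0.201]
tcp_rot: [0.564, 0.427, -0.561, 0.429]
force: [0.4, -0.6, -0.7]
finger_gap: 1.0
```

```bash
python3 - <<'E'
from h import *
go((.414,.219,.124),-20.5)
c=lambda im,b,k:cv2.resize(im[b[1]:b[3],b[0]:b[2]],None,fx=k,fy=k,interpolation=cv2.INTER_CUBIC)
S=viewer.read_camera("scene")[:,:,::-1]
cv2.imwrite("pics/s5.png",c(S,(320,90,450,220),4))
print(proj("scene",[[.414,.219,.121],[.688,.0085,.14]]))
E
```

```text
t 8.8 pos [0.4144 0.1848 0.201 ] yaw -15.481929635439993 F [ 0.3699 -0.5984 -0.7369] M [-0.1024  0.0501  0.0124] gap 1.000219244282554 j [-0.555   0.2084  0.0181  2.0406 -0.0009  0.8882 -0.807 ]
shift [ 0.077  -0.0099 -0.0328] turn [ 0.0876 -0.0014 -0.0052]
[[370.3512 175.0956]
 [278.1627 266.5324]]
```

View pics/s5.png

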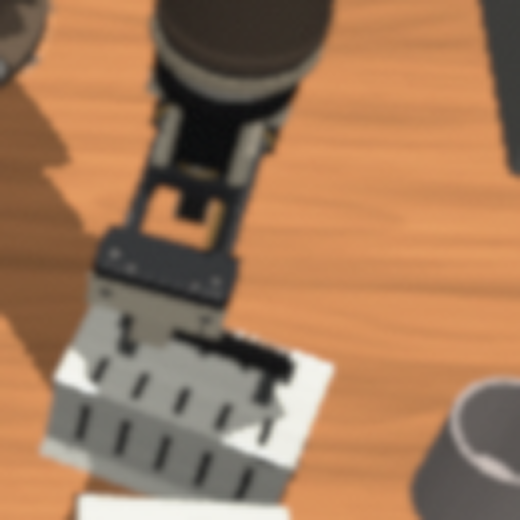

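The gripper is over the handle but about 33 mm short along it (handle centre near crop 210,345). I'll centre it and go down.

Emit:
move_arm:
  targets:
    - [0, -0.005, -0.016, 0.088, 0, 0, -1]
    - [0, -0.01, -0.033, 0.088, 0, 0, -1]
    - [0.03, -0.01, -0.033, 0.088, 0, 0, -1]
    - [0.06, -0.01, -0.033, 0.088, 0, 0, -1]
    - [0.077, -0.01, -0.033, 0.088, 0, 0, -1]

```text
t: 9.35
tcp_pos: [0.4138, 0.2194, 0.1228]
tcp_rot: [0.583, 0.401, -0.58, 0.404]
force: [-0.1, 0.5, -0.1]
finger_gap: 0.998
```

```bash
python3 - <<'E'
from h import *
go((.414,.219,.124),-20.5)
E
```

```text
t 9.35 pos [0.4138 0.2194 0.1228] yaw -20.583996154272416 F [-0.0568  0.5303 -0.1297] M [-0.117   0.0549  0.0193] gap 0.9975620876510969 j [-0.6125  0.3419  0.0104  2.0968 -0.0005  0.6985 -0.9615]
shift [-0.0012  0.0004  0.0003] turn [-0.0015 -0.0017 -0.0051]
```

Emit:
move_arm:
  targets:
    - [0, 0, 0, 0, 0, 0, 1]
    - [0, 0, 0, 0, 0, 0, 1]
    - [0, 0, 0, 0, 0, 0, 1]
    - [0, 0, 0, 0, 0, 0, 1]
    - [0, 0, 0, 0, 0, 0, 1]

```text
t: 9.85
tcp_pos: [0.4141, 0.2198, 0.1241]
tcp_rot: [0.584, 0.401, -0.58, 0.403]
force: [0.2, -0.2, 0.2]
finger_gap: 0.613
```

Emit:
move_arm:
  targets:
    - [0, 0, 0, 0, 0, 0, 1]
    - [0, 0, 0, 0, 0, 0, 1]
    - [0, 0, 0, 0, 0, 0, 1]
    - [0, 0, 0, 0, 0, 0, 1]
    - [0, 0, 0, 0, 0, 0, 1]

```text
t: 10.35
tcp_pos: [0.4136, 0.2194, 0.1232]
tcp_rot: [0.583, 0.401, -0.58, 0.403]
force: [0.9, 0.5, -0.3]
finger_gap: 0.178
```

```bash
python3 - <<'E'
from h import *
go((.414,.219,.34),-20.5)
E
```

```text
t 10.35 pos [0.4136 0.2194 0.1232] yaw -20.70815826095343 F [ 0.8661  0.5392 -0.324 ] M [-0.1161  0.0629  0.0219] gap 0.17831332978601627 j [-0.6131  0.3412  0.0108  2.0963 -0.0005  0.7003 -0.9639]
shift [-0.2168  0.0016 -0.    ] turn [-0.0036 -0.0012 -0.0048]
```

Emit:
move_arm:
  targets:
    - [0, 0, 0, 0, 0, 0, 1]
    - [0, 0, 0, 0, 0, 0, 1]
    - [-0.01, 0, 0, 0, 0, 0, 1]
    - [-0.03, 0, 0, 0, 0, 0, 1]
    - [-0.06, 0, 0, 0, 0, 0, 1]

```text
t: 10.85
tcp_pos: [0.4119, 0.2187, 0.183]
tcp_rot: [-0.582, -0.401, 0.582, -0.403]
force: [0.7, 0.8, -5.7]
finger_gap: 0.152
```

```bash
python3 - <<'E'
from h import *
go((.414,.0085,.35),0.2)
E
```

```text
t 10.85 pos [0.4119 0.2187 0.183 ] yaw -20.697655339840797 F [ 0.7131  0.8497 -5.6873] M [-0.0308  0.0509  0.0177] gap 0.15209688760078896 j [-0.6172  0.2539  0.0146  2.0322 -0.0006  0.856  -0.9639]
shift [-0.1664  0.0767  0.1962] turn [-0.3647  0.0026 -0.0019]
```

It holds about 5.7 N with no side moment, so the guard is lifted and centred in the grip.

Emit:
move_arm:
  targets:
    - [-0.035, 0, 0, 0, 0, 0, 1]
    - [-0.07, 0, 0, 0, 0, 0, 1]
    - [-0.105, 0.005, 0.013, -0.05, 0, 0, 1]
    - [-0.14, 0.015, 0.04, -0.1, 0, 0, 1]
    - [-0.167, 0.027, 0.07, -0.17, 0, 0, 1]

```text
t: 11.35
tcp_pos: [0.4123, 0.1442, 0.3526]
tcp_rot: [0.546, 0.45, -0.543, 0.452]
force: [1.2, -1.1, -5.2]
finger_gap: 0.15
```

```bash
python3 - <<'E'
from h import *
go((.45,.0085,.35),0.2)
E
```

```text
t 11.35 pos [0.4123 0.1442 0.3526] yaw -10.725998504056003 F [ 1.2352 -1.0598 -5.2459] M [-0.1681 -0.0395 -0.0296] gap 0.14979188783268757 j [-0.5216  0.0386  0.0634  1.8371 -0.0002  1.2609 -0.6453]
shift [0.0027 0.0623 0.1263] turn [-0.1907 -0.0008 -0.0056]
```

Emit:
move_arm:
  targets:
    - [0.002, 0.012, 0.03, -0.04, 0, 0, 1]
    - [0.002, 0.025, 0.06, -0.08, 0, 0, 1]
    - [0.002, 0.037, 0.09, -0.12, 0, 0, 1]
    - [0.002, 0.05, 0.11, -0.16, 0, 0, 1]
    - [0.002, 0.062, 0.126, -0.19, 0, 0, 1]

```text
t: 11.85
tcp_pos: [0.4491, 0.0073, 0.3488]
tcp_rot: [0.501, 0.499, -0.499, 0.501]
force: [-0.7, -0.3, -4.1]
finger_gap: 0.15
```

```bash
python3 - <<'E'
from h import *
go((.688,.0085,.35),0.2)
E
```

```text
t 11.85 pos [0.4491 0.0073 0.3488] yaw -0.06766029238699398 F [-0.7292 -0.3272 -4.1308] M [-0.0889  0.0583  0.0094] gap 0.15044554676366972 j [-0.3381  0.0562  0.2158  1.8292 -0.0116  1.2535 -0.1203]
shift [-0.0002  0.2389 -0.0015] turn [-0.0047  0.0005 -0.0041]
```

Emit:
move_arm:
  targets:
    - [0, 0.03, -0.001, 0, 0, 0, 1]
    - [0, 0.065, -0.001, 0, 0, 0, 1]
    - [0, 0.1, -0.001, 0, 0, -0.004, 1]
    - [0, 0.135, -0.001, 0, 0, -0.004, 1]
    - [0, 0.165, -0.001, 0, 0, -0.004, 1]

```text
t: 12.35
tcp_pos: [0.6157, 0.01, 0.3491]
tcp_rot: [-0.5, -0.5, 0.5, -0.5]
force: [0.8, 0.2, -4.1]
finger_gap: 0.147
```

Emit:
move_arm:
  targets:
    - [0, 0.025, 0, 0, 0, 0, 1]
    - [0, 0.045, 0, 0, 0, 0, 1]
    - [0, 0.06, 0, 0, 0, 0, 1]
    - [0, 0.07, 0, 0, 0, 0, 1]
    - [0, 0.074, 0, 0, 0, 0, 1]

```text
t: 12.85
tcp_pos: [0.689, 0.0099, 0.3489]
tcp_rot: [-0.5, -0.5, 0.501, -0.5]
force: [0.2, -0.1, -5.1]
finger_gap: 0.146
```

Emit:
move_arm:
  targets:
    - [0.01, 0, 0, 0, 0, 0, 1]
    - [0.015, 0, 0, 0, 0, 0, 1]
    - [0.02, 0, 0, 0, 0, 0, 1]
    - [0.02, 0, 0, 0, 0, 0, 1]
    - [0.02, 0, 0, 0, 0, 0, 1]

```text
t: 13.35
tcp_pos: [0.6886, 0.0098, 0.3296]
tcp_rot: [0.5, 0.499, -0.5, 0.5]
force: [-0.1, 1.0, -4.9]
finger_gap: 0.149
```

```bash
python3 - <<'E'
from h import *
go((.688,.0085,.218),0.2)
c=lambda im,b,k:cv2.resize(im[b[1]:b[3],b[0]:b[2]],None,fx=k,fy=k,interpolation=cv2.INTER_CUBIC)
S=viewer.read_camera("scene")[:,:,::-1];T=viewer.read_camera("top")[:,:,::-1]
A=c(S,(180,190,370,330),4); B=c(T,(190,110,340,200),4)
cv2.imwrite("pics/s6.png",A);cv2.imwrite("pics/t6.png",B)
s=sensors.get_state()["tcp_pos"]; z=s[2]-.123
for n in("scene",): print(proj(n,[[s[0]+dx,s[1]+dy,z+h] for h in(0,.083) for dx,dy in((.05,-.08),(.05,.08))]))
E
```

```text
t 13.35 pos [0.6886 0.0098 0.3296] yaw -0.07712367839677149 F [-0.1283  0.9936 -4.8622] M [-0.0589  0.0195 -0.0029] gap 0.14920700151698277 j [-0.2466  0.5016  0.2603  1.2853 -0.1263  1.3696  0.0067]
shift [ 0.1116 -0.0007  0.0012] turn [-0.0048  0.0004 -0.0009]
[[235.6819 274.1456]
 [317.3311 280.2388]
 [230.9364 256.542 ]
 [320.8301 263.0449]]
```

View pics/s6.png

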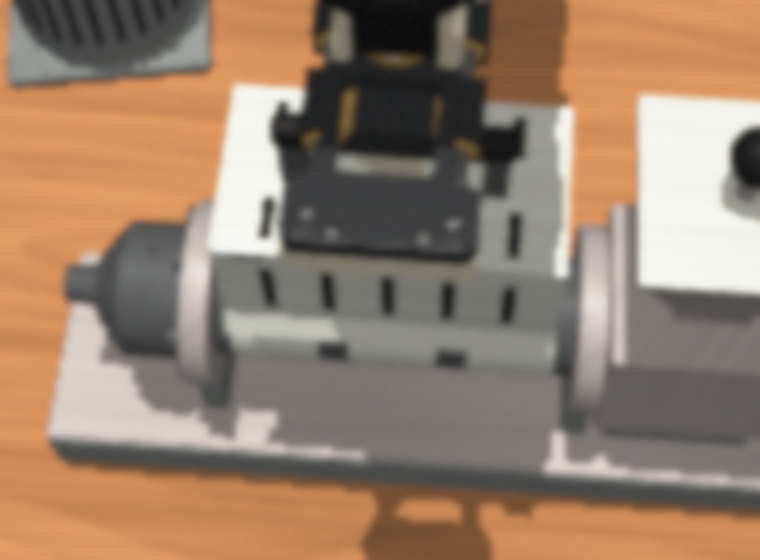

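The guard hovers over the barrel between the flanges; its bottom corners are at (222,345) and (557,368), as predicted. The two views disagree by 7 mm on barrel x, so I refine that from the silhouette edges in the first pictures.

```bash
python3 - <<'E'
from h import *
def edges(n,cols,rng):
    im=cv2.imread(f"pics/{n}0.png").astype(float)
    K,o,M=cal(n)
    for c in cols:
        p=im[rng[0]:rng[1],c-3:c+4].mean(1); sat=p.max(1)-p.min(1)
        print(n,c,"V",p.max(1).astype(int),"sat",sat.astype(int))
        # predicted silhouette edges for barrel axis x=.688,z=.14
        y=ray(n,(c,np.mean(rng)),.14)[1]
        v=np.array([.688,.14])-o[[0,2]]; D=np.hypot(*v); a=np.arcsin(.032/D)
        for s in(1,-1):
            w=np.array([[np.cos(s*a),-np.sin(s*a)],[np.sin(s*a),np.cos(s*a)]])@v*np.cos(a)**2/np.cos(a)
            print("pred",proj(n,[o[0]+w[0],y,o[2]+w[1]])[0])
edges("top",(255,295),(148,184)); edges("scene",(250,307),(240,292))
E
```

```text
top 255 V [168 171 171 172 167 164 164 156 155 167 178 184 192 204 216 223 224 223
 215 196 185 176 167 155 144 130 115  98  98 104 106 112 148 184 188 188] sat [118 122 122 120 119 106  55  15   9  10  10  11  11  12  11   4   1   2
  10   9  11  10   9   9   9   7   7   6   7   9   9  10  13  17  17  17]
pred [254.71   155.4824]
pred [255.2641 175.8493]
top 295 V [164 160 160 160 152 142 147 157 171 180 188 194 205 218 223 224 222 211
 194 181 173 165 152 141 127 109  96  97 100 101 105 144 178 183 181 181] sat [117 113 111 111  94  43  13   9  10  12  11  11  12   9   3   0   1  10
  10  11  10  10   8   8   7   5   6   8   9  10   9  13  16  17  17  17]
pred [294.7518 154.5135]
pred [295.1842 174.8802]
scene 250 V [212 216 218 218 218 216 214 214 209 199 202 213 221 227 231 236 240 243
 247 250 252 252 251 248 245 240 236 231 226 220 211 202 197 191 182 170
 154 136 122 117 120 123 124 123 123 123 123 122 122 122 122 127] sat [122 124 126 126 125 125 123 120  96  49  19  12  10   8   7   7   6   6
   4   3   2   2   2   3   5   6   7   7   7   9  10  10  10  10   9   8
   7   6   6   8   9   9  10   9  10  10   9   9  10   9   9  10]
pred [248.926  279.3922]
pred [251.3296 249.7132]
scene 307 V [221 222 219 218 221 221 216 211 209 204 200 200 200 197 205 216 223 228
 232 236 241 244 248 250 252 252 251 248 245 240 236 231 226 220 210 202
 196 190 181 168 153 135 122 121 124 127 127 128 128 128 128 127] sat [126 126 126 125 126 126 124 121 120 118 115 109  79  34  15  11   8   7
   7   7   6   5   4   3   2   2   2   3   5   5   7   7   7  10  11  10
  10  10  10   9   8   7   7   8   9  10  10  10  10  10  10  10]
pred [305.9478 283.6798]
pred [307.8131 253.7372]
```

Top view gives x≈0.692 and scene ≈0.684. I use 0.688, well inside the ±8 mm clearance, and lower while watching the forces.

Emit:
move_arm:
  targets:
    - [0.012, 0, 0.001, -0.004, 0, 0, 1]
    - [0.026, 0, 0.001, -0.004, 0, 0, 1]
    - [0.04, 0, 0.001, -0.004, 0, 0, 1]
    - [0.054, 0, 0.001, -0.004, 0, 0, 1]
    - [0.064, 0, 0.001, -0.004, 0, 0, 1]

```text
t: 13.95
tcp_pos: [0.6883, 0.0087, 0.2632]
tcp_rot: [0.499, 0.501, -0.5, 0.5]
force: [-0.2, 0.1, -4.3]
finger_gap: 0.149
```

Emit:
move_arm:
  targets:
    - [0.007, 0, 0, 0, 0, 0, 1]
    - [0.014, 0, 0, 0, 0, 0, 1]
    - [0.02, 0, 0, 0, 0, 0, 1]
    - [0.025, 0, 0, 0, 0, 0, 1]
    - [0.025, 0, 0, 0, 0, 0, 1]

```text
t: 14.45
tcp_pos: [0.6887, 0.0087, 0.2398]
tcp_rot: [0.499, 0.5, -0.499, 0.501]
force: [0.0, 0.2, -5.1]
finger_gap: 0.151
```

```bash
python3 - <<'E'
from h import *
go((.688,.0085,.218),0.2)
E
```

```text
t 14.45 pos [0.6887 0.0087 0.2398] yaw 0.14769819492572422 F [ 0.0038  0.218  -5.0981] M [-0.0203  0.0788 -0.0025] gap 0.15111720046071397 j [-0.2398  0.5508  0.2438  1.423  -0.1362  1.1844  0.0232]
shift [ 0.0218 -0.0007  0.0002] turn [-0.0009  0.0006 -0.0001]
```

No side contact with the walls already past the barrel top. Lowering slowly.

Emit:
move_arm:
  targets:
    - [0.004, 0, 0, 0, 0, 0, 1]
    - [0.008, 0, 0, 0, 0, 0, 1]
    - [0.012, 0, 0, 0, 0, 0, 1]
    - [0.016, 0, 0, 0, 0, 0, 1]
    - [0.018, 0, 0, 0, 0, 0, 1]

```text
t: 14.95
tcp_pos: [0.6888, 0.0087, 0.2218]
tcp_rot: [0.499, 0.5, -0.499, 0.501]
force: [0.3, 0.1, -5.4]
finger_gap: 0.15
```

Emit:
move_arm:
  targets:
    - [0.001, 0, 0, 0, 0, 0, 1]
    - [0.001, 0, 0, 0, 0, 0, 1]
    - [0.002, 0, 0, 0, 0, 0, 1]
    - [0.002, 0, 0, 0, 0, 0, 1]
    - [0.003, 0, 0, 0, 0, 0, 1]

```text
t: 15.45
tcp_pos: [0.6891, 0.0087, 0.2197]
tcp_rot: [0.5, 0.5, -0.499, 0.501]
force: [-0.0, -0.0, -5.3]
finger_gap: 0.155
```

```bash
python3 - <<'E'
from h import *
go((.688,.0085,.218),0.2)
E
```

```text
t 15.45 pos [0.6891 0.0087 0.2197] yaw 0.1465884990111169 F [-0.0255 -0.0466 -5.3014] M [-0.0222  0.0958  0.0134] gap 0.15466188355095017 j [-0.2379  0.5653  0.2399  1.4489 -0.1398  1.1427  0.0265]
shift [ 0.0017 -0.0011  0.0002] turn [-0.0009  0.0004 -0.0014]
```

Emit:
move_arm:
  targets:
    - [0.0005, 0, 0, 0, 0, 0, 1]
    - [0.001, 0, 0, 0, 0, 0, 1]
    - [0.0015, 0, 0, 0, 0, 0, 1]
    - [0.002, 0, 0, 0, 0, 0, 1]
    - [0.002, 0, 0, 0, 0, 0, 1]

```text
t: 15.95
tcp_pos: [0.6891, 0.0086, 0.2183]
tcp_rot: [0.5, 0.5, -0.499, 0.501]
force: [-1.7, 0.5, 4.5]
finger_gap: 0.146
```

Emit:
move_arm:
  targets:
    - [0.0005, 0, 0, 0, 0, 0, 1]
    - [0.001, 0, 0, 0, 0, 0, 1]
    - [0.001, 0, 0, 0, 0, 0, 1]
    - [0.001, 0, 0, 0, 0, 0, 1]
    - [0.001, 0, 0, 0, 0, 0, 1]

```text
t: 16.45
tcp_pos: [0.6893, 0.0086, 0.2182]
tcp_rot: [0.5, 0.5, -0.499, 0.501]
force: [-5.6, -0.3, 10.5]
finger_gap: 0.149
```

```bash
python3 - <<'E'
from h import *
go((.688,.0085,.218),0.2)
E
```

```text
t 16.45 pos [0.6893 0.0086 0.2182] yaw 0.14155064730281414 F [-5.6429 -0.3182 10.4842] M [ 0.0022  1.3818 -0.0132] gap 0.14880382355764427 j [-0.2376  0.566   0.2395  1.4515 -0.1403  1.1383  0.0269]
shift [ 0.0002 -0.0013  0.0001] turn [-0.001   0.0001 -0.0027]
```

Contact is at the expected height (TCP z 0.218). Before letting go I raise it 4 mm and probe ±5 mm sideways to confirm it is centred.

Emit:
move_arm:
  targets:
    - [-0.004, 0, 0, 0, 0, 0, 1]
    - [-0.004, 0.001, 0, 0, 0, 0, 1]
    - [-0.004, 0.003, 0, 0, 0, 0, 1]
    - [-0.004, 0.005, 0, 0, 0, 0, 1]
    - [-0.004, 0.005, 0, 0, 0, 0, 1]

```text
t: 16.95
tcp_pos: [0.6942, 0.0087, 0.2199]
tcp_rot: [0.499, 0.5, -0.499, 0.501]
force: [-0.7, -0.2, -4.0]
finger_gap: 0.149
```

Emit:
move_arm:
  targets:
    - [0, -0.002, 0, 0, 0, 0, 1]
    - [0, -0.005, 0, 0, 0, 0, 1]
    - [0, -0.008, 0, 0, 0, 0, 1]
    - [0, -0.01, 0, 0, 0, 0, 1]
    - [0, -0.01, 0, 0, 0, 0, 1]

```text
t: 17.45
tcp_pos: [0.6836, 0.0087, 0.2206]
tcp_rot: [0.499, 0.5, -0.499, 0.501]
force: [0.9, 0.0, -5.0]
finger_gap: 0.147
```

```bash
python3 - <<'E'
from h import *
go((.688,.0085,.218),0.2)
E
```

```text
t 17.45 pos [0.6836 0.0087 0.2206] yaw 0.14987048598075034 F [ 0.9239  0.0451 -4.9875] M [-0.0928  0.0331 -0.0212] gap 0.14655651698777664 j [-0.24    0.5557  0.2399  1.4632 -0.138   1.1384  0.0255]
shift [0.0026 0.0044 0.0002] turn [-0.0009  0.0004 -0.0009]
```

It moves freely both ways, so it is centred to about 3 mm. I'll return, set down lightly and release.

Emit:
move_arm:
  targets:
    - [0, 0.002, 0, 0, 0, 0, 1]
    - [0, 0.005, 0, 0, 0, 0, 1]
    - [0.001, 0.005, 0, 0, 0, 0, 1]
    - [0.002, 0.005, 0, 0, 0, 0, 1]
    - [0.0025, 0.005, 0, 0, 0, 0, 1]

```text
t: 17.95
tcp_pos: [0.6893, 0.0086, 0.2183]
tcp_rot: [0.5, 0.5, -0.499, 0.501]
force: [-0.9, 0.4, 1.7]
finger_gap: 0.152
```

Emit:
move_arm:
  targets:
    - [0.0003, 0, 0, 0, 0, 0, 1]
    - [0.0003, 0, 0, 0, 0, 0, 0.7]
    - [0.0003, 0, 0, 0, 0, 0, 0.4]
    - [0.0003, 0, 0, 0, 0, 0, 0]
    - [0.0003, 0, 0, 0, 0, 0, -0.5]

```text
t: 18.45
tcp_pos: [0.6891, 0.0087, 0.2176]
tcp_rot: [0.499, 0.5, -0.499, 0.501]
force: [0.7, -0.0, 0.5]
finger_gap: 0.367
```

```bash
python3 - <<'E'
from h import *
go((.688,.0085,.30),0.2)
E
```

```text
t 18.45 pos [0.6891 0.0087 0.2176] yaw 0.15390118321031096 F [ 0.7491 -0.0073  0.4545] M [-0.0572  0.0168  0.0129] gap 0.3666046771652401 j [-0.2377  0.5669  0.2394  1.4513 -0.1401  1.139   0.0268]
shift [-0.0824 -0.001   0.0002] turn [-0.0008  0.0005 -0.0011]
```

Released with no force. I'll open fully, rise straight up and back away.

Emit:
move_arm:
  targets:
    - [0, 0, 0, 0, 0, 0, -1]
    - [0, 0, 0, 0, 0, 0, -1]
    - [0, 0, 0, 0, 0, 0, -1]
    - [0, 0, 0, 0, 0, 0, -1]
    - [-0.01, 0, 0, 0, 0, 0, -1]

```text
t: 18.95
tcp_pos: [0.6882, 0.0087, 0.2266]
tcp_rot: [0.499, 0.501, -0.5, 0.5]
force: [-0.6, -0.3, -0.3]
finger_gap: 0.793
```

Emit:
move_arm:
  targets:
    - [-0.02, 0, 0, 0, 0, 0, -1]
    - [-0.05, 0, 0, 0, 0, 0, -1]
    - [-0.09, 0, 0, 0, 0, 0, -1]
    - [-0.13, 0, 0, 0, 0, 0, -1]
    - [-0.16, 0, 0, 0, 0, 0, -1]

```text
t: 19.45
tcp_pos: [0.689, 0.0086, 0.3916]
tcp_rot: [0.5, 0.499, -0.498, 0.502]
force: [0.9, 0.7, 0.4]
finger_gap: 1.003
```

Emit:
move_arm:
  targets:
    - [0, -0.04, 0, 0, 0, 0, -1]
    - [0, -0.09, 0, 0, 0, 0, -1]
    - [0, -0.14, 0, 0, 0, 0, -1]
    - [0, -0.19, 0, 0, 0, 0, -1]
    - [0, -0.23, 0, 0, 0, 0, -1]

```text
t: 19.95
tcp_pos: [0.4562, 0.0078, 0.3882]
tcp_rot: [0.5, 0.5, -0.499, 0.501]
force: [-0.3, -0.1, -0.2]
finger_gap: 1.001
```

```bash
python3 - <<'E'
from h import *
go((.688,.0085,.30),0.2)
c=lambda im,b,k:cv2.resize(im[b[1]:b[3],b[0]:b[2]],None,fx=k,fy=k,interpolation=cv2.INTER_CUBIC)
S=viewer.read_camera("scene")[:,:,::-1];T=viewer.read_camera("top")[:,:,::-1]
cv2.imwrite("pics/f.png",np.vstack([c(S,(100,120,410,320),2),c(T,(120,130,430,230),2)]))
E
```

```text
t 19.95 pos [0.4562 0.0078 0.3882] yaw 0.1437404888549066 F [-0.2716 -0.1155 -0.2042] M [-0.0942  0.0524  0.0168] gap 1.001383205624575 j [-0.3523  0.0502  0.2319  1.74   -0.0116  1.3507 -0.1156]
shift [ 0.0887  0.2316 -0.0001] turn [-0.001  0.    -0.002]
```

View pics/f.png

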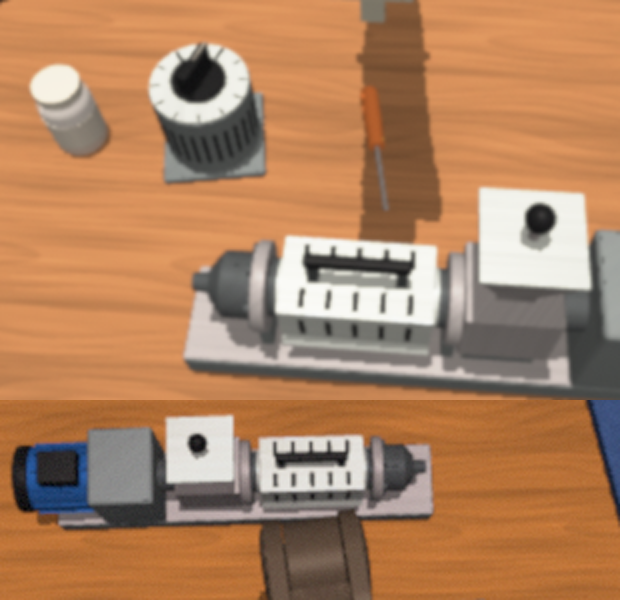

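The guard is on the barrel between the flanges, and the jar and screwdriver are in place. One numeric check of tilt and knob angle follows.

```bash
python3 - <<'E'
from h import *
S=viewer.read_camera("scene")[:,:,::-1].copy();T=viewer.read_camera("top")[:,:,::-1].copy()
c=lambda im,b,k:cv2.resize(im[b[1]:b[3],b[0]:b[2]],None,fx=k,fy=k,interpolation=cv2.INTER_CUBIC)
B=[(170,130,230,190),(230,230,330,300)]; Bt=[(320,220,380,280),(240,140,310,190)]
G=np.array([.689,.0087,.095]); box=[[a*.043,b*.08,.083] for a,b in((-1,-1),(-1,1),(1,1),(1,-1))]
def draw(n,im,b,polys,k):
    o=c(np.ascontiguousarray(im),b,k)
    for P,col in polys:
        q=((proj(n,P)-[b[0],b[1]]+.5)*k-.5).round().astype(np.int32); cv2.polylines(o,[q],len(P)>2,col,1)
    return o
A=np.array([.4105,-.2195])
def kn(y): 
    d=np.array([np.cos(np.radians(y)),np.sin(np.radians(y))]); return [[*A,.174],[*(A+.032*d),.174]]
gp=[(G+box,(0,0,255)),([G+[0,-.055,.129],G+[0,.055,.129]],(0,255,0))]
kp=[(kn(159.4),(0,0,255)),(kn(150),(0,255,0))]
r=[np.hstack([draw("scene",S,B[0],kp,5),draw("top",T,Bt[0],kp,5)]),np.hstack([draw("scene",S,(235,235,335,295),gp,4),draw("top",T,(240,135,310,195),gp,4)])]
w=max(x.shape[1] for x in r); r=[np.pad(x,((0,0),(0,w-x.shape[1]),(0,0))) for x in r]
cv2.imwrite("pics/g.png",np.vstack(r))
E
```

```text
(no output)
```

View pics/g.png

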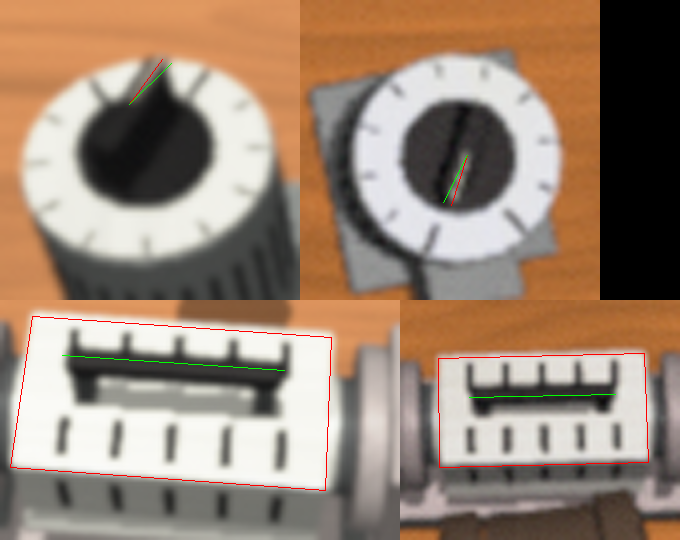

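The level-guard outline (red) matches the picture in both views, and the knob's white line runs parallel to the 159° zero-stop line, not the 150° one. I'm handing in.

```bash
python3 -c "
from h import *
print(job.sign_off())"
```

```text
the job is handed in; nothing more can be done
None
```

I turned the transformer knob about 130° anticlockwise to its zero stop. Then I lifted the guard by its handle, lowered it onto the barrel, released it and backed the arm away. I handed the job in at about t = 20 s of the 64 s allowed; sign-off gives no verdict.

**Knob:** the turning moment rose to about 0.9 N m at the stop. In the last picture the white line lies along the zero-tick direction, or a few degrees past it by eye. I put that down to pixel accuracy.

**Guard:** its level outline, drawn at the release pose, matched both cameras. It sits between the flanges, with the handle bar where expected.
- Before release it moved 5 mm freely each way sideways, so it is centred to about 3 mm.
- The highest upward force I read while setting it down was about 10 N.

**One disagreement:** the two cameras put the barrel's sideways position about 7 mm apart (x = 0.684 and 0.692 m). I used the mean, and the sideways probe agreed with it.

**Jar, mug and screwdriver:** I never touched them. The jar and screwdriver look unmoved in the last wide picture. The mug was outside that picture, so I did not check it by camera at the end.

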